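# Send a component tray through a spring-gated chute

### The arm

A 6-joint arm with a two-finger parallel gripper is mounted at the origin on the work surface. World frame = base frame: x ahead of the robot, y to its left, z up, the work surface at z = 0. Lengths are in m, angles in rad, forces in N, time in s.
With the tool pointing down it reaches from about 0.3 to 0.825 m from the base axis. Payload 5.4 kg.
Tool frame: the origin (TCP) lies at the very end of the fingers, on their centre line; the grasp point (between the pads) lies 19 mm behind it (ctrl.pinch_z is the distance from the TCP to the grasp point, in m); z points along the fingers, y is the direction in which the jaws open and shut (so a half turn about z gives the same grasp; the last joint's range is limited). The gripper opens to 92 mm and grips with 3 to 60 N. Pads are 20 mm wide; open, the fingers measure 128 mm over their backs; the gripper's body (75 mm by 189 mm) begins 69 mm behind the grasp point.
Start: joints at [-1.507, 0.158, 1.597, -0, 1.386, -0.21], TCP at [0.155, -0.554, 0.215] pointing down, gripper open.
Joint ranges: [-2.91, 2.91], [-0.94, 2.29], [0.18, 2.7], [-1.29, 4.43], [0.17, 2.64], [-3, 3]. Speed limits (rad/s): [2.57, 2.57, 3.14, 3.14, 3.14, 3.14].

### API

Orientations are given as a rotation vector (axis times angle).
In Python, from workcell import ctrl gives the robot as it stands.
- The arm moves only by the tool jog_arm, never from a script. Its argument "commands" is a list of rows, each a list of 3 entries, a list of its own where there are three numbers: the finger opening in cm, from 0 to 9.19, then the shift along the world's x, y, z in cm, then the turn, a rotation vector about the world's x, y, z in degrees. In form: [[jaw, [dx, dy, dz], [rx, ry, rz]], ...]. A call has 1 to 8 rows; each row is the pose to reach, as a shift and turn from the pose commanded when the call began; what a row does not reach only later rows make up. A row lasts 1/12 s, in which the tool goes at most 41.7 mm and 7.16 degrees, less where a joint would pass 70% of its speed; a pose out of reach is approached as far as the arm can. A call with a gripper value outside its range is refused whole. The fingers move at their own pace and stop on an object; "newtons" is the grip in N (left out, the last holds). Time passes only in rows, so rows that repeat a pose let the fingers close. It gives the time, the measured TCP pose, the force and the opening at its end, in the units of the state.
- ctrl.get_obs(): the state, without advancing time (a new reading comes with each control period).
- ctrl.camera(name): name is "side" or "top"; returns (picture, depth): 420x560x3 uint8, red, green, blue; 420x560 float32, m along the optical axis (not along the pixel's ray), 0 where there is no reading.
- ctrl.calibration(name): a dict with "intrinsics" (3x3 intrinsics, pixels), "k1" (the pictures are not rectified: a ray, as slopes to the right and down, at radius r is drawn at 1 + k1 r^2 times it, then the intrinsics apply), "pose" (4x4, takes a point from camera to world coordinates). Camera axes: x right, y down, z forward; pixel columns grow to the right and rows downward; lengths in m; the calibration is good to about 2 mm. A picture is of the moment at which its call begins. calibration takes no time and is no camera call.
- ctrl.hand_in(): hands the job in, once; it reports no verdict.
The state is a dict: "t": time; "qpos": joint angles; "joint_velocities": joint speeds; "tau": joint torques, N m; "tcp_pos": TCP position; "tcp_rot": TCP orientation; "wrist_force": force on the tool from outside, world axes, zero at the start; "ft_torque": the same for the moment, N m; "finger_gap": finger opening in m.
Only numpy, scipy, OpenCV 4.12 (cv2) and the standard library are available. Lean on these libraries where they do the work, as an engineer would, in place of code of your own. Each camera call takes 0.05 s, during which the arm holds its last target.

### The job

Press the long plate beside the chute down with one fingertip to hold its hinged gate open, and with the other fingertip push the loaded tray along the chute, past the gate, until it is fully home against the end stop. Keep the gate held open until the whole tray is past it, so that the gate and the tray never touch; then let go so that the gate springs shut behind the tray. Do not lift or tip the tray, and leave the other things on the bench where they are.

Things in the scene. Friction and masses are not known exactly. Their poses are not given: they have to be found in the camera images.
- chute: Aluminium channel on a dark base, fixed. Origin at bench level under the channel's middle, at the gate; +x = direction of travel, y across, z up. Floor top 60 mm above the bench; 70 mm wide inside (y -35 to +35), walls 5 mm thick, tops 22 mm above the floor. Open loading end at x = -260 mm. Floor and walls are cut through at x = -11 to +11 mm for the gate.
- chute_end (a point): Middle of the upstream face of the end stop (a 30 mm high wall closing the channel), on the channel floor; at x = +150 mm of the chute.
- tray: Black open tray holding six small roller modules: 110 mm long (x), 64 wide (y), 30 high, walls 3 mm, 0.25 to 0.5 kg. Origin at the centre of its underside, +x its leading end. Starts in the channel upstream of the gate, leading end 20 to 62 mm before the gate blade. Home against the end stop its origin is at x = +95 mm of the chute.
- tray_rear (a point): Middle of the outer face of the tray's rear (upstream) wall, 15 mm above the channel floor: where to push.
- gate (a joint): Angle (rad) of the sprung gate: 0 shut, 0.50 end of travel. A steel blade 10 mm thick (chute x -5 to +5 mm) that slants up 0.40 rad across the channel when shut, and lies wholly below the channel floor above 0.34 (level at 0.40). Pressing its plate down opens it: about 4 N at first, 8 N open. It springs shut when let go.
- gate_hinge (a point): Middle of the gate's hinge axis, which runs along the chute's x at chute y = -55 mm, 52 mm above the bench, on the side of the channel away from the press plate.
- plate_mid (a point): Middle of the top of the steel press plate, rigid with the gate, outside the channel's +y wall; 300 mm long (chute x = -235 to +65 mm: a finger can slide along it), 77 mm wide, 5 mm thick. Shut it slants: inner edge at y = +36, 114 mm above the bench, outer edge at y = +107, 144 mm up. Level (joint 0.40) it spans y = +53 to +130 mm, top 74 mm up.
- plate_edge (a point): Middle of the plate's outer top edge. The gate is wholly below the floor while a fingertip holds the plate's middle about 60 to 80 mm above the bench; so two level fingertips some 10 mm above the channel floor, one in the channel behind the tray and one on the plate, do both jobs at once.
- shell: Black open device housing half, 125 x 75 x 28 mm, with a circuit board; bystander, beyond the press plate; origin under its centre.
- driver: Screwdriver, 150 mm, lying beyond the press plate; bystander, origin under the middle of the tool.
- jar: Clear jar with grey lid, 46 mm across, 55 mm high; bystander; origin under its centre.
- bin: Small blue bin, 100 x 85 x 45 mm; bystander; origin under its centre.
- dish: Round steel dish, 80 mm across, 22 mm high; bystander; origin under its centre.
- module: Small black roller module, 34 x 26 x 31 mm; bystander; origin under its centre.
- spare_tray: Empty black tray, 110 x 64 x 30 mm, on the bench beyond the end stop; bystander; origin under its centre.
There are look-alikes about, which are no part of the job. What is shaped like the tray but yellow is not meant.

How it is judged:
By the outcome, as a careful person would: the job done as asked, in the order asked, and still so for the second after the job is handed in, with the robot touching nothing.
It also fails if it takes over 40 s, if anything falls off the work surface, if the arm or the gripper's body presses on something with over 40 N, if the wrist force passes 120 N, or if a joint passes its speed limit or range.

## Working session

There is one attempt and no reset: what is moved stays moved. The work goes in short steps, Python scripts to look and compute and a tool call to move; the robot and the scene stay as the last step left them, time stands still between calls to the robot, and variables do not carry over. Pictures are saved under pics/ and viewed, and the job is handed in when it is done.

Besides the shell and the picture viewer there is one more tool, called after ">>>" as name([rows], argument=value, ...), one row to a line, values as JSON. jog_arm: Moves the arm, as the interface text tells. Its arguments: {"type":"object","properties":{"commands":{"type":"array","items":{"type":"array"}},"newtons":{"type":"number"}},"required":["commands"]}

```bash
mkdir -p pics; cat > h.py <<'E'
import numpy as np, cv2
from workcell import ctrl
def snap(n,f):
    p,d=ctrl.camera(n); cv2.imwrite(f'pics/{f}.png',p[:,:,::-1]); np.savez(f'pics/{f}.npz',p=p,d=d); return p,d
def ray(n,uv):
    c=ctrl.calibration(n);K=np.array(c['intrinsics']);k=c['k1'];T=np.array(c['pose'])
    uv=np.atleast_2d(np.array(uv,float)); s=np.c_[(uv[:,0]-K[0,2])/K[0,0],(uv[:,1]-K[1,2])/K[1,1]]
    u=s.copy()
    for _ in range(30): u=s/(1+k*(u**2).sum(1,keepdims=True))
    return T[:3,3],np.c_[u,np.ones(len(u))]@T[:3,:3].T
def onz(n,uv,z):
    o,r=ray(n,uv); z=np.asarray(z,float); return o+r*((z-o[2])/r[:,2])[:,None]
def dep(n,uv,d):
    o,r=ray(n,uv); uv=np.atleast_2d(uv).astype(int); return o+r*d[uv[:,1],uv[:,0]][:,None]
def proj(n,P):
    c=ctrl.calibration(n);K=np.array(c['intrinsics']);T=np.array(c['pose'])
    q=(np.atleast_2d(P)-T[:3,3])@T[:3,:3]; s=q[:,:2]/q[:,2:]; s=s*(1+c['k1']*(s**2).sum(1,keepdims=True))
    return s*[K[0,0],K[1,1]]+K[:2,2]
E
python3 - <<'E'
from h import *
for n in('top','side'):
    snap(n,n+'0'); c=ctrl.calibration(n); print(c)
print(ctrl.get_obs())
E
```

```text
{'intrinsics': array([[471.83795671,   0.        , 279.81569449],
       [  0.        , 471.83795671, 221.25638014],
       [  0.        ,   0.        ,   1.        ]]), 'k1': -0.12400262702242054, 'pose': array([[-1.35456246e-03, -9.80987201e-01,  1.94067710e-01,
         3.58069229e-01],
       [-9.99990627e-01,  5.30718189e-04, -4.29706730e-03,
         2.81531467e-02],
       [ 4.11237276e-03, -1.94071711e-01, -9.80978725e-01,
         1.15869288e+00],
       [ 0.00000000e+00,  0.00000000e+00,  0.00000000e+00,
         1.00000000e+00]])}
{'intrinsics': array([[500.39483179,   0.        , 281.59468136],
       [  0.        , 500.39483179, 207.33579796],
       [  0.        ,   0.        ,   1.        ]]), 'k1': -0.015374377920951003, 'pose': array([[-7.44803586e-01, -4.20796582e-01,  5.17878224e-01,
         1.25497605e-02],
       [-6.67283703e-01,  4.69358568e-01, -5.78303548e-01,
         6.55002220e-01],
       [ 2.77574933e-04, -7.76294256e-01, -6.30370646e-01,
         8.02748742e-01],
       [ 0.00000000e+00,  0.00000000e+00,  0.00000000e+00,
         1.00000000e+00]])}
{'t': 0.1, 'qpos': array([-1.50706204e+00,  1.58971096e-01,  1.59808533e+00, -1.70344192e-05,
        1.38623839e+00, -2.10123958e-01]), 'joint_velocities': array([ 0.00076613, -0.00204754, -0.00120636,  0.00066302,  0.00097127,
       -0.00091727]), 'tau': array([ 2.86530667e-04, -3.86500525e+01, -3.22962034e+01,  7.02719064e-02,
        3.38273530e-02, -5.20422566e-05]), 'tcp_pos': array([ 0.1554315 , -0.55300177,  0.21373629]), 'tcp_rot': array([-3.11050326e+00, -4.28605501e-01, -1.69209947e-04]), 'wrist_force': array([0.12851578, 0.33266797, 0.37605326]), 'ft_torque': array([-0.02784013, -0.06820713, -0.02256372]), 'finger_gap': 0.0921335795550661}
```

View pics/top0.png

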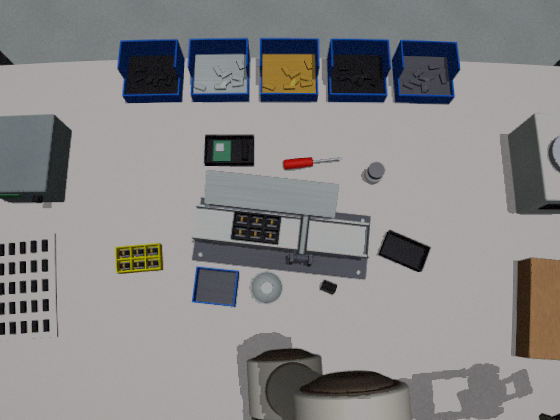

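View pics/side0.png

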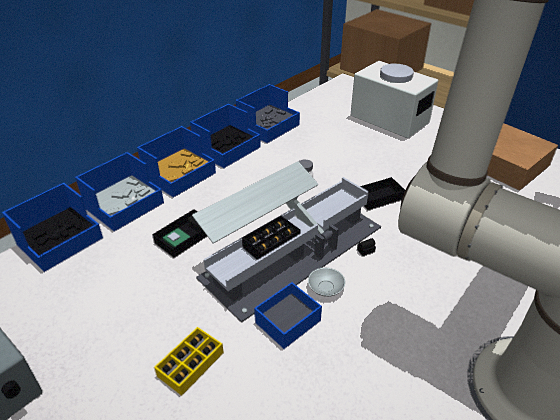

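Candidates for the tray: black loaded one in the channel at top (256,228); yellow tray (139,258), the yellow look-alike; empty black spare tray (404,251); black shell (229,151). I choose (256,228) and will check it in a close crop.

```bash
python3 - <<'E'
import cv2
a=cv2.imread('pics/top0.png')[165:285,185:385]; cv2.imwrite('pics/top0c.png',cv2.resize(a,None,fx=4,fy=4,interpolation=cv2.INTER_CUBIC))
a=cv2.imread('pics/side0.png')[150:320,180:400]; cv2.imwrite('pics/side0c.png',cv2.resize(a,None,fx=3.5,fy=3.5,interpolation=cv2.INTER_CUBIC))
E
```

```text
(no output)
```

View pics/top0c.png

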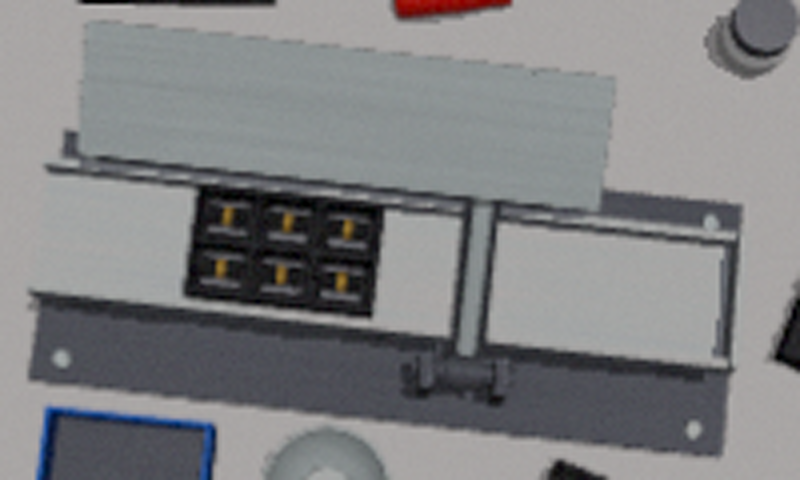

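View pics/side0c.png

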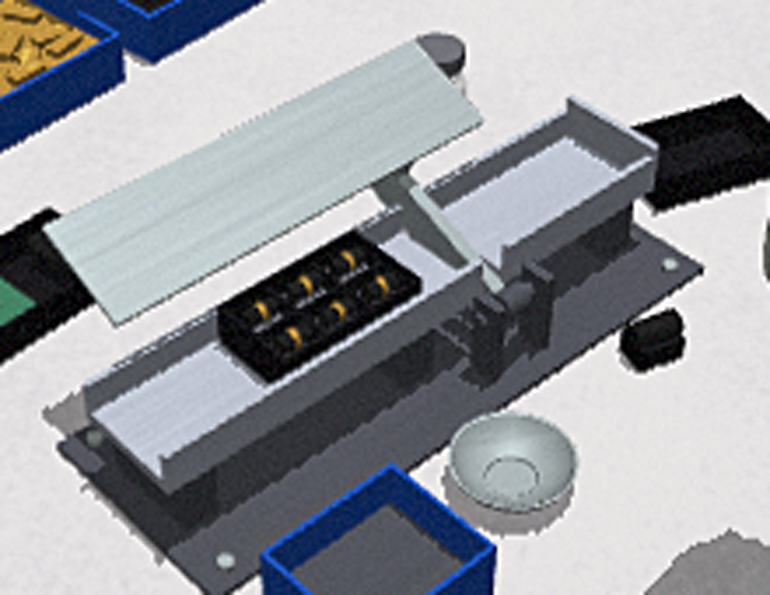

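The crop shows the chosen tray black with six modules, in the channel upstream of the gate (crop corners ~(200,187),(384,205),(372,316),(184,297)); plate corners (84,20),(616,77),(602,208),(78,152). Now measuring.

```bash
python3 - <<'E'
from h import *
U=lambda a:np.array(a,float)/4+[185,165]-0.375
pl=onz('top',U([(84,20),(616,77),(602,208),(78,152)]),[.144,.144,.114,.114])
ref=np.array([(-.235,.107),(.065,.107),(.065,.036),(-.235,.036)])
# end stop / walls: wall tops' ends
w=onz('top',U([(47,168),(738,237),(735,367),(30,293)]),.082); print('walls',w[:,:2].round(4))
def fit(a,b): # b=R a+t
    ca,cb=a.mean(0),b.mean(0); z=((b-cb)[:,0]+1j*(b-cb)[:,1])@np.conj((a-ca)[:,0]+1j*(a-ca)[:,1])
    t=np.angle(z);R=np.array([[np.cos(t),-np.sin(t)],[np.sin(t),np.cos(t)]]);return t,R,cb-R@ca
t,R,o=fit(ref,pl[:,:2]); print('plate fit',np.degrees(t),o,'res mm',((pl[:,:2]-(ref@R.T+o))*1e3).round(1).tolist())
print('walls in chute',((w[:,:2]-o)@R*1e3).round(1).tolist())
tr=onz('top',U([(200,187),(384,205),(372,316),(184,297)]),.09)
print('tray in chute',((tr[:,:2]-o)@R*1e3).round(1).tolist())
d=np.load('pics/top0.npz')['d']
S=lambda a:np.array(a,float)/3.5+[180,150]-0.36
p=dep('top',U([(120,230),(420,265),(600,290),(300,60),(200,240),(475,280)]),d);print(p.round(3))
# side
for nm,q,z in [('plate outerL',(45,230),.144),('outerR',(415,40),.144),('innerR',(482,122),.114),('innerL',(116,324),.114),('tray rear-y top',(270,381),.09),('tray lead -y',(420,288),.09)]:
    v=onz('side',S([q]),z)[0]; print(nm,v.round(4),((v[:2]-o)@R*1e3).round(1))
# bystander heights
E
```

```text
walls [[ 0.6062  0.2193]
 [ 0.5647 -0.1852]
 [ 0.4884 -0.1807]
 [ 0.5319  0.2268]]
plate fit -96.26072066016111 [ 0.54583717 -0.0324389 ] res mm [[-0.5, 1.0], [-1.2, 0.9], [0.8, -0.8], [0.9, -1.1]]
walls in chute [[-256.9, 32.5], [149.8, 35.4], [153.6, -40.9], [-256.2, -42.1]]
tray in chute [[-164.9, 29.3], [-57.7, 30.2], [-57.5, -35.0], [-165.9, -35.8]]
[[ 0.574  0.179  0.057]
 [ 0.553  0.     0.058]
 [ 0.537 -0.106  0.058]
 [ 0.655  0.069  0.14 ]
 [ 0.563  0.128  0.083]
 [ 0.54  -0.031  0.077]]
plate outerL [0.6723 0.1919 0.144 ] [-236.8  101.2]
outerR [ 0.64   -0.1043  0.144 ] [ 61.2 101.5]
innerR [ 0.5727 -0.0945  0.114 ] [58.8 33.5]
innerL [0.6072 0.1984 0.114 ] [-236.2   35.8]
tray rear-y top [0.5265 0.1557 0.09  ] [-184.9  -39.8]
tray lead -y [0.514  0.0374 0.09  ] [-65.9 -39.2]
```

>>> jog_arm([
  [7.2, [45.4, 70.6, 2], [0, 0, 68]],
  [7.2, [45.4, 70.6, 2], [0, 0, 68]],
  [7.2, [45.4, 70.6, 2], [0, 0, 68]],
  [7.2, [45.4, 70.6, 2], [0, 0, 68]],
  [7.2, [45.4, 70.6, 2], [0, 0, 68]],
  [7.2, [45.4, 70.6, 2], [0, 0, 68]],
  [7.2, [45.4, 70.6, 2], [0, 0, 68]],
  [7.2, [45.4, 70.6, 2], [0, 0, 68]],
], newtons=30)

```text
t: 0.77
tcp_pos: [0.3361, -0.2712, 0.2223]
tcp_rot: [-2.52, -1.875, -0.0]
wrist_force: [0.6, -0.4, -0.5]
finger_gap: 0.0718
```

>>> jog_arm([
  [7.2, [27.3, 42.5, 1], [0, 0, 10.7]],
  [7.2, [27.3, 42.5, 1], [0, 0, 10.7]],
  [7.2, [27.3, 42.5, 1], [0, 0, 10.7]],
  [7.2, [27.3, 42.5, 1], [0, 0, 10.7]],
  [7.2, [27.3, 42.5, 1], [0, 0, 10.7]],
  [7.2, [27.3, 42.5, 1], [0, 0, 10.7]],
  [7.2, [27.3, 42.5, 1], [0, 0, 10.7]],
  [7.2, [27.3, 42.5, 1], [0, 0, 10.7]],
])

```text
t: 1.43
tcp_pos: [0.5163, 0.0093, 0.2289]
tcp_rot: [-2.34, -2.096, 0.0]
wrist_force: [-0.1, -1.5, 0.5]
finger_gap: 0.0719
```

>>> jog_arm([
  [7.2, [9.2, 14.4, -2], [0, 0, 0]],
  [7.2, [9.2, 14.4, -2], [0, 0, 0]],
  [7.2, [9.2, 14.4, -2], [0, 0, 0]],
  [7.2, [9.2, 14.4, -2], [0, 0, 0]],
  [7.2, [9.2, 14.4, -2], [0, 0, 0]],
  [7.2, [9.2, 14.4, -2], [0, 0, 0]],
])

```text
t: 1.93
tcp_pos: [0.6075, 0.1531, 0.2072]
tcp_rot: [-2.336, -2.098, 0.003]
wrist_force: [-0.0, -0.9, 0.2]
finger_gap: 0.0722
```

```bash
python3 - <<'E'
from h import *
from scipy.spatial.transform import Rotation as Ro
p,d=snap('top','top1');p,d=snap('side','side1')
s=ctrl.get_obs();print({k:np.round(s[k],4) for k in('t','tcp_pos','tcp_rot','qpos','wrist_force','finger_gap')})
M=Ro.from_rotvec(s['tcp_rot']).as_matrix();print(M.round(4),np.degrees(np.arctan2(M[1,1],M[0,1])))
for n in('top','side'):
    a=cv2.imread(f'pics/{n}1.png'); a=a[130:290,170:390] if n=='top' else a[100:320,150:430]
    cv2.imwrite(f'pics/{n}1c.png',cv2.resize(a,None,fx=2.7,fy=2.7,interpolation=cv2.INTER_CUBIC))
E
```

```text
{'t': np.float64(2.0333), 'tcp_pos': array([0.6073, 0.1506, 0.2088]), 'tcp_rot': array([-2.3401e+00, -2.0957e+00,  2.0000e-03]), 'qpos': array([ 5.0500e-02,  2.9310e-01,  1.4508e+00, -6.0000e-04,  1.3988e+00,
        1.6070e-01]), 'wrist_force': array([ 0.6375, -0.2119,  0.246 ]), 'finger_gap': np.float64(0.072)}
[[ 1.098e-01  9.939e-01 -1.100e-03]
 [ 9.939e-01 -1.099e-01 -7.000e-04]
 [-8.000e-04 -1.000e-03 -1.000e+00]] -6.306680952757725
```

View pics/top1c.png

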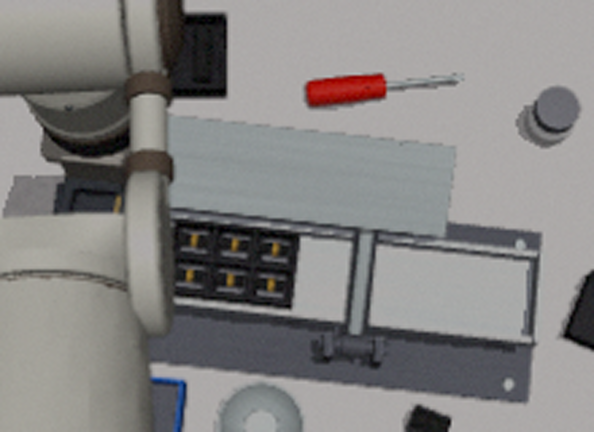

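View pics/side1c.png

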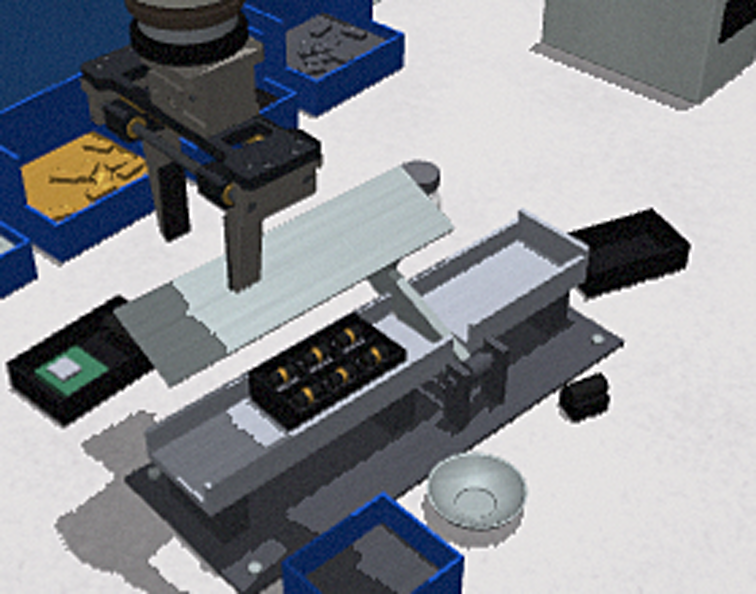

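Side view shows the gripper above the plate, jaws across the chute, near finger tip at crop (245,290). Overlaying the chute model points and intended finger landing as a check.

```bash
python3 - <<'E'
from h import *
th=np.radians(-96.26);R=np.array([[np.cos(th),-np.sin(th)],[np.sin(th),np.cos(th)]]);o=np.array([.5433,-.0321])
W=lambda x,y,z:np.r_[R@[x/1e3,y/1e3]+o,z/1e3]
pts={'wall':[W(-260,s*y,82) for s in(1,-1) for y in (35,40)]+[W(150,s*35,82) for s in(1,-1)],
'tray':[W(-165.5,32,90),W(-165.5,-32,90),W(-55.5,32,90),W(-55.5,-32,90)],'tray_low':[W(-165.5,32,60),W(-165.5,-32,60)],
'plate':[W(-235,107,144),W(-235,36,114),W(65,107,144),W(65,36,114)],
'tipA':[np.array([.6073-.0447,.1506+.005,.2088])+a for a in ([0,0,0],)]}
col={'wall':(0,0,255),'tray':(0,255,255),'tray_low':(255,255,0),'plate':(0,255,0),'tipA':(255,0,255)}
for n,f,(x0,y0,x1,y1) in(('top','top0',(185,165,385,285)),('side','side1',(150,150,400,320))):
    a=cv2.imread(f'pics/{f}.png');k=3.2 if n=='side' else 4
    a=cv2.resize(a[y0:y1,x0:x1],None,fx=k,fy=k,interpolation=cv2.INTER_CUBIC)
    for nm in pts:
        for q in proj(n,np.array(pts[nm])): cv2.circle(a,tuple(int(v) for v in ((q+.375-[x0,y0])*k)),4,col[nm],1)
    cv2.imwrite(f'pics/{n}ov.png',a)
E
```

```text
(no output)
```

View pics/topov.png

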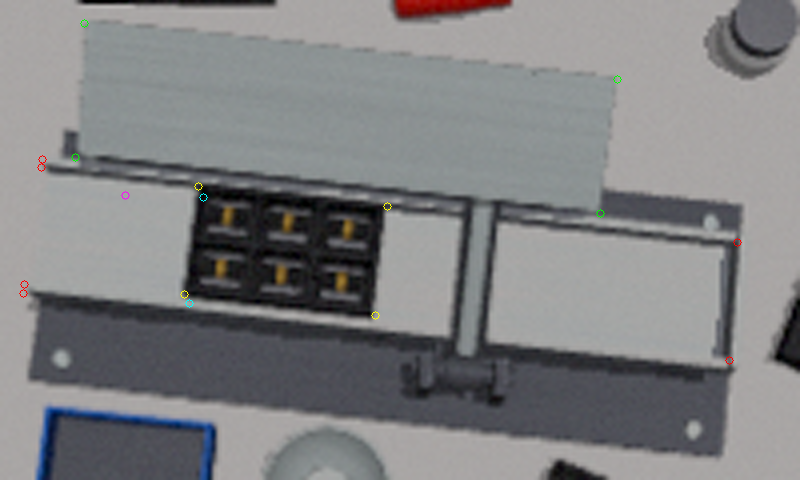

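View pics/sideov.png

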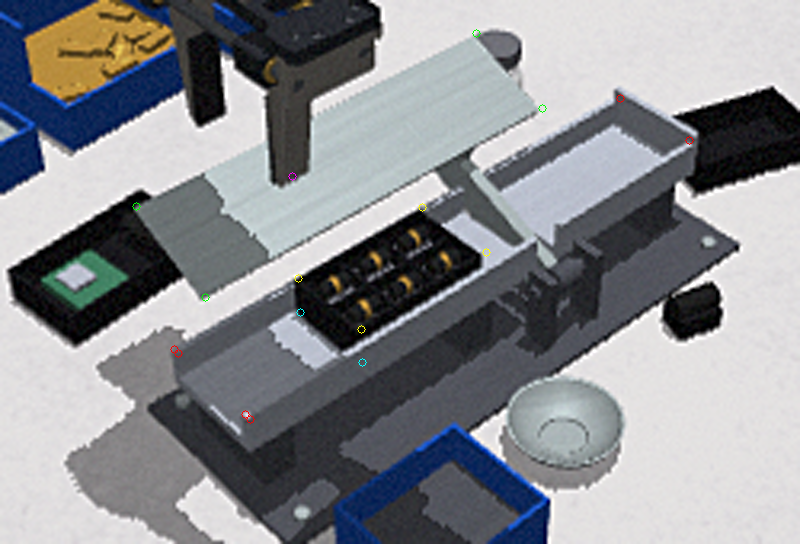

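>>> jog_arm([
  [7.2, [0, 0, -3], [0, 0, 0]],
  [7.2, [0, 0, -6], [0, 0, 0]],
  [7.2, [0, 0, -6.8], [0, 0, 0]],
  [7.2, [0, 0, -7.5], [0, 0, 0]],
  [7.2, [0, 0, -8.2], [0, 0, 0]],
  [7.2, [0, 0, -9], [0, 0, 0]],
  [7.2, [0, 0, -9], [0, 0, 0]],
])

```text
t: 2.62
tcp_pos: [0.6098, 0.1504, 0.1209]
tcp_rot: [2.339, 2.092, 0.006]
wrist_force: [0.9, -2.3, 4.9]
finger_gap: 0.0718
```

```bash
python3 - <<'E'
from h import *
p,d=snap('side','side2')
s=ctrl.get_obs();print({k:np.round(s[k],4) for k in('t','tcp_pos','wrist_force','ft_torque','finger_gap')})
a=cv2.imread('pics/side2.png')[100:320,150:430]
cv2.imwrite('pics/side2c.png',cv2.resize(a,None,fx=2.7,fy=2.7,interpolation=cv2.INTER_CUBIC))
E
```

```text
{'t': np.float64(2.6667), 'tcp_pos': array([0.6096, 0.1504, 0.1214]), 'wrist_force': array([-0.729 , -3.5212,  5.3169]), 'ft_torque': array([-0.5046, -0.2348, -0.0917]), 'finger_gap': np.float64(0.0719)}
```

View pics/side2c.png

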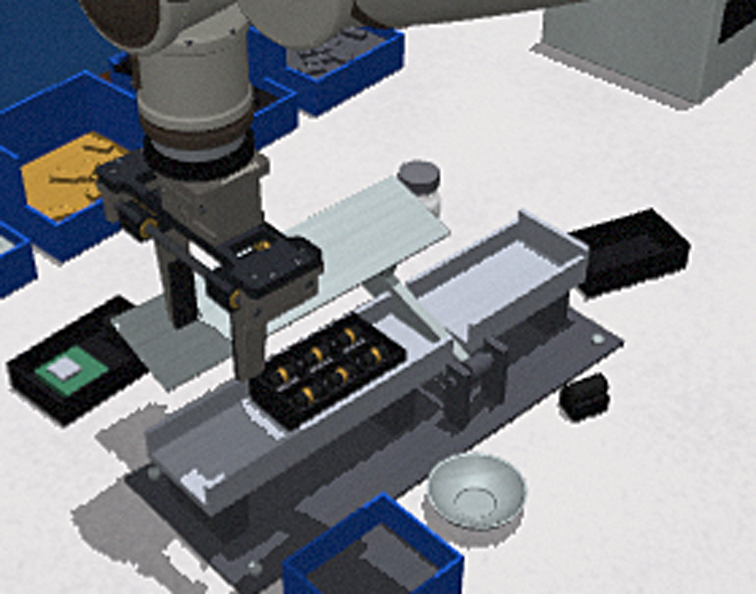

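>>> jog_arm([
  [7.2, [0, 0, -0.8], [0, 0, 0]],
  [7.2, [0, 0, -1.6], [0, 0, 0]],
  [7.2, [0, 0, -2.4], [0, 0, 0]],
  [7.2, [0, 0, -3.2], [0, 0, 0]],
  [7.2, [0, 0, -4], [0, 0, 0]],
  [7.2, [0, 0, -4.7], [0, 0, 0]],
  [7.2, [0, 0, -5], [0, 0, 0]],
  [7.2, [0, 0, -5], [0, 0, 0]],
])

```text
t: 3.33
tcp_pos: [0.6129, 0.1511, 0.0732]
tcp_rot: [2.335, 2.09, 0.015]
wrist_force: [4.7, -0.7, 8.1]
finger_gap: 0.0722
```

```bash
python3 - <<'E'
from h import *
p,d=snap('side','side3');snap('top','top3')
s=ctrl.get_obs();print({k:np.round(s[k],4) for k in('t','tcp_pos','wrist_force','ft_torque','finger_gap')})
a=cv2.imread('pics/side3.png')[100:320,150:430]
cv2.imwrite('pics/side3c.png',cv2.resize(a,None,fx=2.7,fy=2.7,interpolation=cv2.INTER_CUBIC))
a=cv2.imread('pics/top3.png')[165:285,185:385]; cv2.imwrite('pics/top3c.png',cv2.resize(a,None,fx=4,fy=4,interpolation=cv2.INTER_CUBIC))
E
```

```text
{'t': np.float64(3.4333), 'tcp_pos': array([0.6128, 0.1512, 0.0736]), 'wrist_force': array([ 3.8232, -0.8683,  8.0878]), 'ft_torque': array([-0.3272, -1.1908, -0.0241]), 'finger_gap': np.float64(0.0723)}
```

View pics/side3c.png

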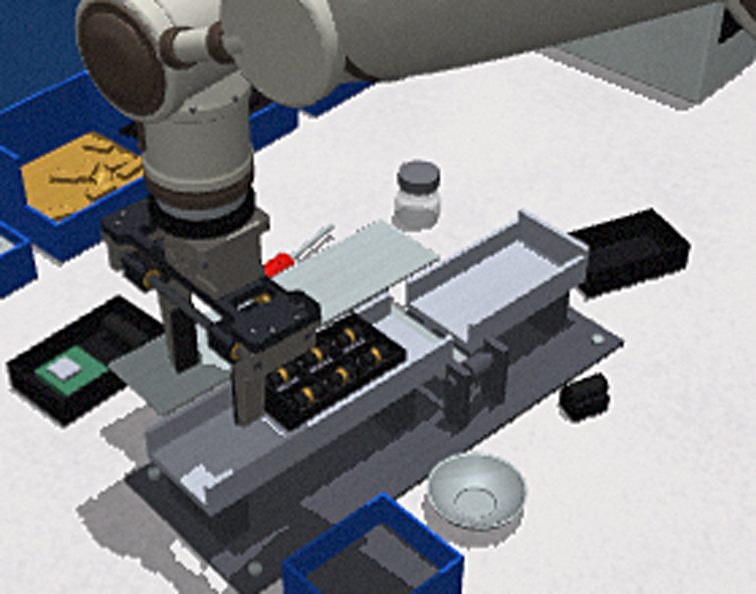

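View pics/top3c.png

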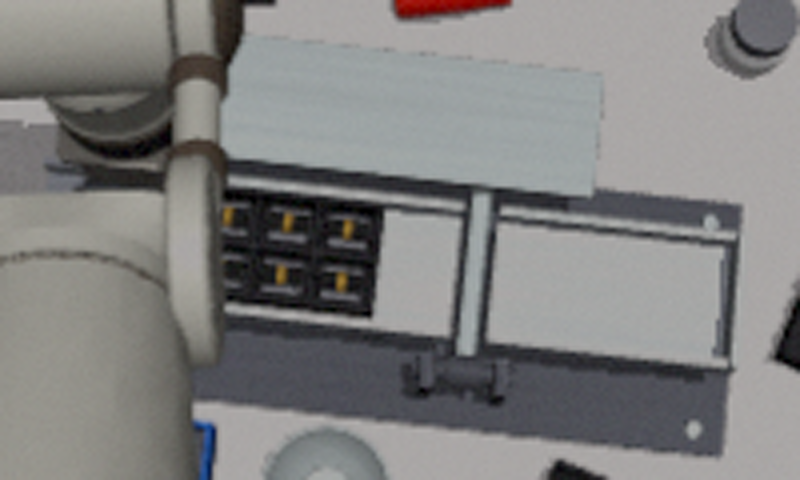

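>>> jog_arm([
  [7.2, [-0.04, -0.4, -0.2], [0, 0, 0]],
  [7.2, [-0.09, -0.8, -0.3], [0, 0, 0]],
  [7.2, [-0.13, -1.2, -0.3], [0, 0, 0]],
  [7.2, [-0.18, -1.6, -0.3], [0, 0, 0]],
  [7.2, [-0.24, -2.2, -0.3], [0, 0, 0]],
  [7.2, [-0.31, -2.8, -0.3], [0, 0, 0]],
  [7.2, [-0.37, -3.4, -0.3], [0, 0, 0]],
  [7.2, [-0.44, -4.0, -0.3], [0, 0, 0]],
])

```text
t: 4.1
tcp_pos: [0.6065, 0.1137, 0.0699]
tcp_rot: [2.339, 2.095, 0.014]
wrist_force: [1.8, 8.4, 7.4]
finger_gap: 0.0721
```

```bash
python3 - <<'E'
from h import *
p,d=snap('side','side4');snap('top','top4')
s=ctrl.get_obs();print({k:np.round(s[k],4) for k in('t','tcp_pos','tcp_rot','wrist_force','ft_torque','finger_gap')})
a=cv2.imread('pics/side4.png')[100:320,150:430]
cv2.imwrite('pics/side4c.png',cv2.resize(a,None,fx=2.7,fy=2.7,interpolation=cv2.INTER_CUBIC))
a=cv2.imread('pics/top4.png')[165:285,185:385]; cv2.imwrite('pics/top4c.png',cv2.resize(a,None,fx=4,fy=4,interpolation=cv2.INTER_CUBIC))
E
```

```text
{'t': np.float64(4.2), 'tcp_pos': array([0.6064, 0.1125, 0.0698]), 'tcp_rot': array([2.3387, 2.0937, 0.0122]), 'wrist_force': array([1.4281, 4.1544, 8.1354]), 'ft_torque': array([ 0.6834, -0.4834,  0.1096]), 'finger_gap': np.float64(0.0721)}
```

View pics/side4c.png

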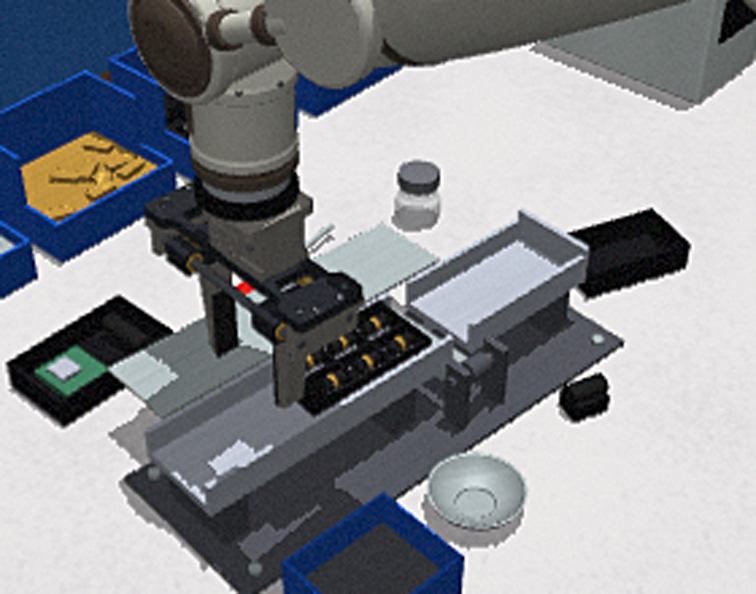

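View pics/top4c.png

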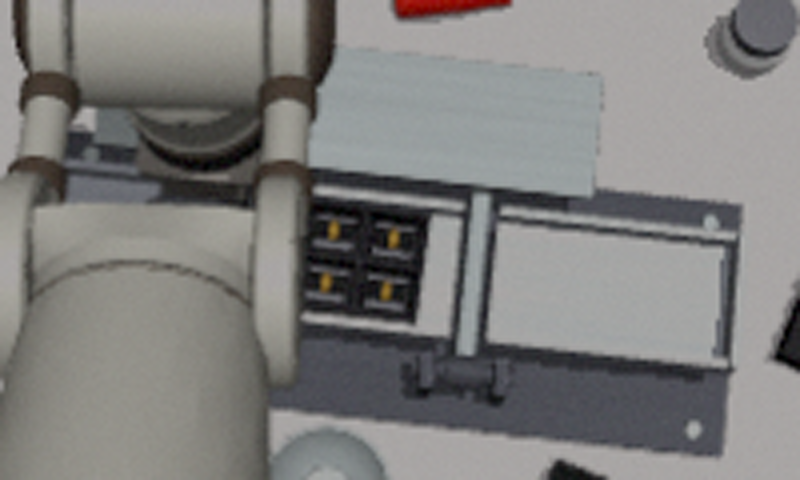

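The tray advances straight (leading edge now crop x≈428) with ~8 N down and 4 N push; blade is below the floor. Continuing.

>>> jog_arm([
  [7.2, [-0.08, -0.7, 0], [0, 0, 0]],
  [7.2, [-0.15, -1.4, 0], [0, 0, 0]],
  [7.2, [-0.23, -2.1, 0], [0, 0, 0]],
  [7.2, [-0.31, -2.8, 0], [0, 0, 0]],
  [7.2, [-0.38, -3.5, 0], [0, 0, 0]],
  [7.2, [-0.46, -4.2, 0], [0, 0, 0]],
  [7.2, [-0.54, -4.9, 0], [0, 0, 0]],
  [7.2, [-0.61, -5.6, 0], [0, 0, 0]],
])

```text
t: 4.87
tcp_pos: [0.6044, 0.0666, 0.0718]
tcp_rot: [-2.345, -2.082, -0.046]
wrist_force: [14.8, 57.6, 9.9]
finger_gap: 0.0723
```

>>> jog_arm([
  [7.2, [-0.08, -0.7, 0], [0, 0, 0]],
  [7.2, [-0.15, -1.4, 0], [0, 0, 0]],
  [7.2, [-0.23, -2.1, 0], [0, 0, 0]],
  [7.2, [-0.31, -2.8, 0], [0, 0, 0]],
  [7.2, [-0.38, -3.5, 0], [0, 0, 0]],
  [7.2, [-0.46, -4.2, 0], [0, 0, 0]],
  [7.2, [-0.54, -4.9, 0], [0, 0, 0]],
  [7.2, [-0.61, -5.6, 0], [0, 0, 0]],
])

```text
t: 5.53
tcp_pos: [0.5947, 0.0016, 0.0703]
tcp_rot: [2.339, 2.094, 0.014]
wrist_force: [1.2, 9.7, 10.4]
finger_gap: 0.0722
```

```bash
python3 - <<'E'
from h import *
p,d=snap('side','side5');snap('top','top5')
s=ctrl.get_obs();print({k:np.round(s[k],4) for k in('t','tcp_pos','tcp_rot','wrist_force','ft_torque','finger_gap')})
a=cv2.imread('pics/side5.png')[100:320,150:430]
cv2.imwrite('pics/side5c.png',cv2.resize(a,None,fx=2.7,fy=2.7,interpolation=cv2.INTER_CUBIC))
a=cv2.imread('pics/top5.png')[165:285,185:385]; cv2.imwrite('pics/top5c.png',cv2.resize(a,None,fx=4,fy=4,interpolation=cv2.INTER_CUBIC))
E
```

```text
{'t': np.float64(5.6333), 'tcp_pos': array([5.946e-01, 1.000e-04, 6.990e-02]), 'tcp_rot': array([2.3381, 2.0928, 0.0117]), 'wrist_force': array([1.4192, 5.1825, 8.6305]), 'ft_torque': array([ 0.7661, -0.6415,  0.1576]), 'finger_gap': np.float64(0.0718)}
```

View pics/side5c.png

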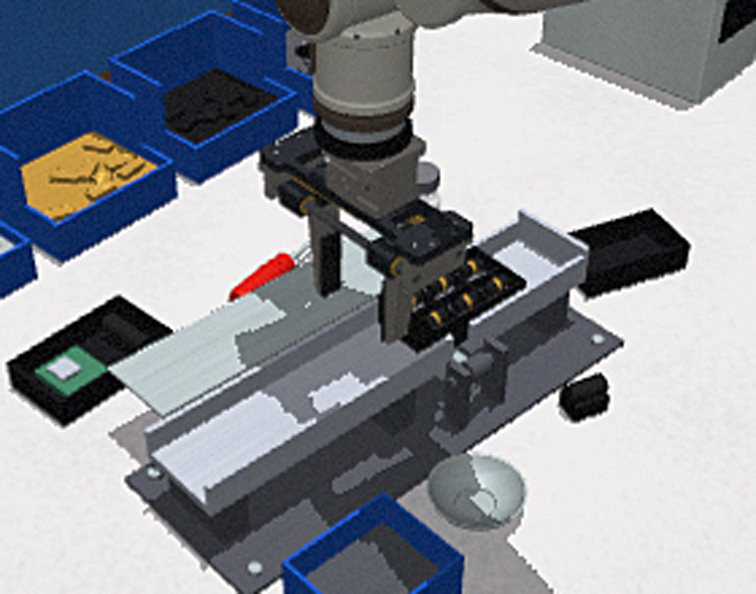

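View pics/top5c.png

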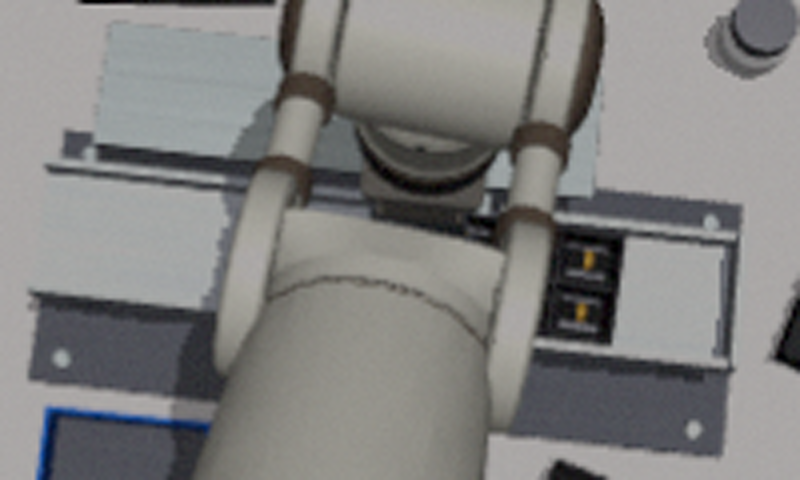

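Force spiked to 58 N while the leading end crossed the slot (stalled near chute x≈+15, then freed itself); the tray now sits flat, square, leading edge crop x≈620, with normal push force. Going on slower.

>>> jog_arm([
  [7.2, [-0.04, -0.4, 0], [0, 0, 0]],
  [7.2, [-0.09, -0.8, 0], [0, 0, 0]],
  [7.2, [-0.13, -1.2, 0], [0, 0, 0]],
  [7.2, [-0.18, -1.6, 0], [0, 0, 0]],
  [7.2, [-0.22, -2.0, 0], [0, 0, 0]],
  [7.2, [-0.26, -2.4, 0], [0, 0, 0]],
])

```text
t: 6.13
tcp_pos: [0.5918, -0.0224, 0.0699]
tcp_rot: [2.339, 2.094, 0.013]
wrist_force: [0.4, 9.5, 10.0]
finger_gap: 0.072
```

```bash
python3 - <<'E'
from h import *
p,d=snap('side','side6')
s=ctrl.get_obs();print({k:np.round(s[k],4) for k in('t','tcp_pos','tcp_rot','wrist_force','ft_torque','finger_gap')})
a=cv2.imread('pics/side6.png')[150:290,250:430]
cv2.imwrite('pics/side6c.png',cv2.resize(a,None,fx=4,fy=4,interpolation=cv2.INTER_CUBIC))
E
```

```text
{'t': np.float64(6.1833), 'tcp_pos': array([ 0.5918, -0.0233,  0.0698]), 'tcp_rot': array([2.3389, 2.0938, 0.0121]), 'wrist_force': array([1.3905, 7.9387, 9.8435]), 'ft_torque': array([ 1.4902, -0.4225,  0.1172]), 'finger_gap': np.float64(0.0715)}
```

View pics/side6c.png

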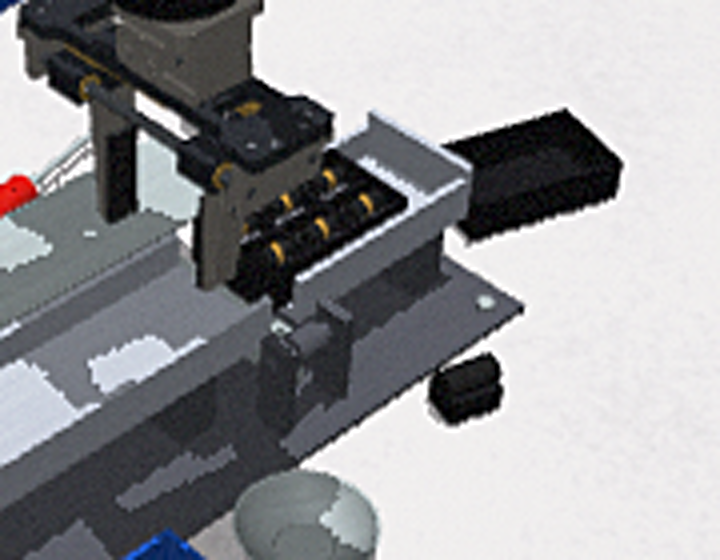

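>>> jog_arm([
  [7.2, [-0.04, -0.4, 0], [0, 0, 0]],
  [7.2, [-0.09, -0.8, 0], [0, 0, 0]],
  [7.2, [-0.13, -1.2, 0], [0, 0, 0]],
  [7.2, [-0.18, -1.6, 0], [0, 0, 0]],
  [7.2, [-0.22, -2.0, 0], [0, 0, 0]],
  [7.2, [-0.26, -2.4, 0], [0, 0, 0]],
  [7.2, [-0.31, -2.8, 0], [0, 0, 0]],
  [7.2, [-0.35, -3.2, 0], [0, 0, 0]],
])

```text
t: 6.85
tcp_pos: [0.5883, -0.0545, 0.0698]
tcp_rot: [2.339, 2.094, 0.012]
wrist_force: [2.1, 10.4, 11.2]
finger_gap: 0.0718
```

>>> jog_arm([
  [7.2, [-0.02, -0.2, 0], [0, 0, 0]],
  [7.2, [-0.04, -0.4, 0], [0, 0, 0]],
  [7.2, [-0.07, -0.6, 0], [0, 0, 0]],
  [7.2, [-0.09, -0.8, 0], [0, 0, 0]],
])

```text
t: 7.18
tcp_pos: [0.5874, -0.0625, 0.0698]
tcp_rot: [2.339, 2.094, 0.012]
wrist_force: [2.2, 9.8, 11.5]
finger_gap: 0.0718
```

```bash
python3 - <<'E'
from h import *
p,d=snap('side','side7');snap('top','top7')
s=ctrl.get_obs();print({k:np.round(s[k],4) for k in('t','tcp_pos','tcp_rot','wrist_force','ft_torque','finger_gap')})
a=cv2.imread('pics/side7.png')[150:290,250:430]
cv2.imwrite('pics/side7c.png',cv2.resize(a,None,fx=4,fy=4,interpolation=cv2.INTER_CUBIC))
a=cv2.imread('pics/top7.png')[165:285,185:385]; cv2.imwrite('pics/top7c.png',cv2.resize(a,None,fx=4,fy=4,interpolation=cv2.INTER_CUBIC))
E
```

```text
{'t': np.float64(7.2833), 'tcp_pos': array([ 0.5874, -0.0629,  0.0698]), 'tcp_rot': array([2.3388, 2.094 , 0.0117]), 'wrist_force': array([ 1.1645,  9.3157, 10.6809]), 'ft_torque': array([ 1.483 , -0.4911,  0.1039]), 'finger_gap': np.float64(0.0717)}
```

View pics/side7c.png

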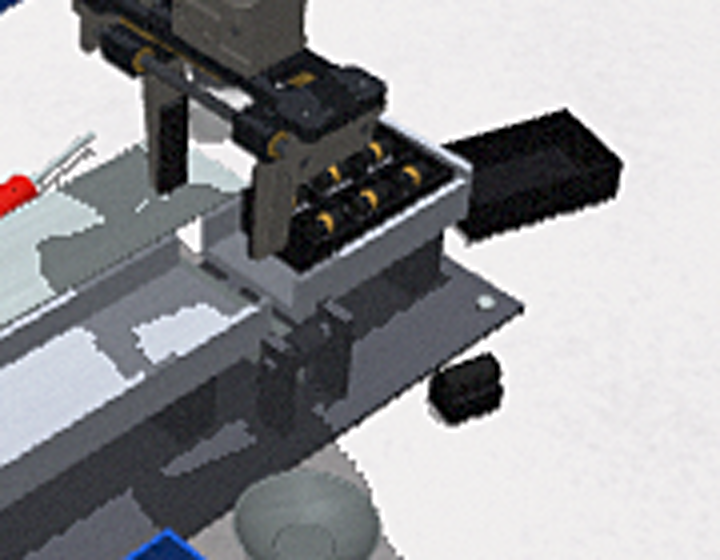

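View pics/top7c.png

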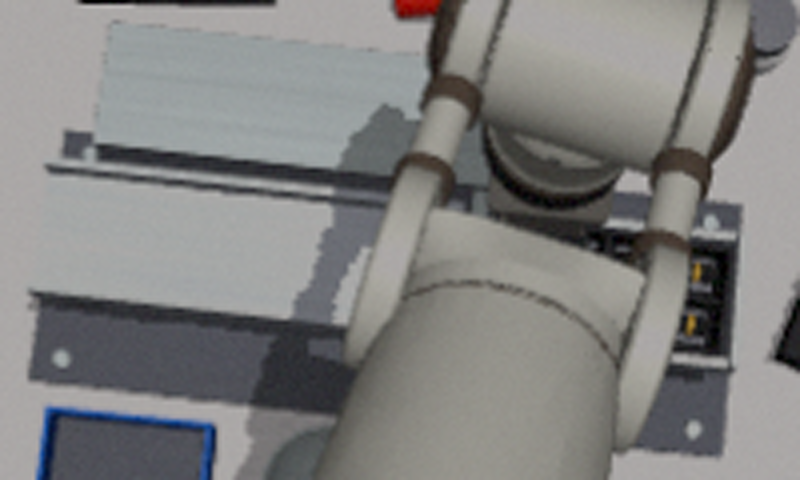

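>>> jog_arm([
  [7.2, [-0.02, -0.15, 0], [0, 0, 0]],
  [7.2, [-0.03, -0.3, 0], [0, 0, 0]],
  [7.2, [-0.05, -0.45, 0], [0, 0, 0]],
])

```text
t: 7.53
tcp_pos: [0.587, -0.0656, 0.0698]
tcp_rot: [-2.342, -2.094, -0.016]
wrist_force: [2.6, 18.2, 12.3]
finger_gap: 0.0719
```

>>> jog_arm([
  [7.2, [-0.02, -0.15, 0], [0, 0, 0]],
  [7.2, [-0.03, -0.3, 0], [0, 0, 0]],
])

```text
t: 7.7
tcp_pos: [0.5869, -0.0658, 0.0698]
tcp_rot: [-2.34, -2.09, -0.022]
wrist_force: [3.6, 26.7, 15.0]
finger_gap: 0.0721
```

>>> jog_arm([
  [7.2, [0.04, 0.4, 0], [0, 0, 0]],
  [7.2, [0.08, 0.8, 0], [0, 0, 0]],
  [7.2, [0.12, 1.1, 0], [0, 0, 0]],
  [7.2, [0.12, 1.1, 0], [0, 0, 0]],
])

```text
t: 8.03
tcp_pos: [0.5876, -0.0626, 0.0696]
tcp_rot: [2.335, 2.092, 0.004]
wrist_force: [-0.0, -2.8, 7.9]
finger_gap: 0.072
```

```bash
python3 - <<'E'
from h import *
p,d=snap('side','side8')
s=ctrl.get_obs();print({k:np.round(s[k],4) for k in('t','tcp_pos','wrist_force')})
a=cv2.imread('pics/side8.png')[150:290,250:430]
cv2.imwrite('pics/side8c.png',cv2.resize(a,None,fx=4,fy=4,interpolation=cv2.INTER_CUBIC))
E
```

```text
{'t': np.float64(8.0833), 'tcp_pos': array([ 0.5876, -0.0626,  0.0697]), 'wrist_force': array([ 0.4666, -2.4574,  7.0518])}
```

View pics/side8c.png

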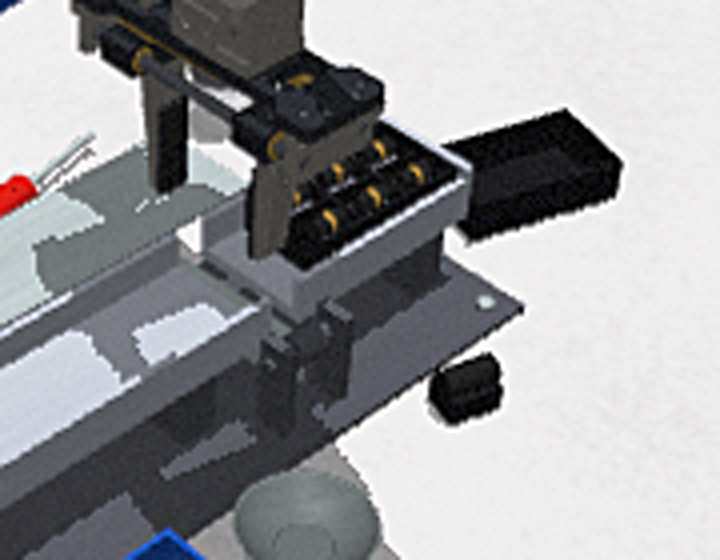

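Contact with the tray is off (push force reversed to plate friction only), tray home. Now letting the gate up.

>>> jog_arm([
  [7.2, [0, 0.1, 0.5], [0, 0, 0]],
  [7.2, [0, 0.1, 1.3], [0, 0, 0]],
  [7.2, [0, 0.1, 2.3], [0, 0, 0]],
  [7.2, [0, 0.1, 3.3], [0, 0, 0]],
  [7.2, [0, 0.1, 4.3], [0, 0, 0]],
  [7.2, [0, 0.1, 5.3], [0, 0, 0]],
  [7.2, [0, 0.1, 6.3], [0, 0, 0]],
  [7.2, [0, 0.1, 7.3], [0, 0, 0]],
])

```text
t: 8.75
tcp_pos: [0.5847, -0.0601, 0.1399]
tcp_rot: [2.34, 2.096, 0.001]
wrist_force: [0.3, -0.1, -0.2]
finger_gap: 0.0721
```

>>> jog_arm([
  [7.2, [0, 0, 2], [0, 0, 0]],
  [7.2, [0, 0, 5], [0, 0, 0]],
  [7.2, [0, 0, 8], [0, 0, 0]],
  [7.2, [0, 0, 12], [0, 0, 0]],
  [7.2, [-4, 0, 12], [0, 0, 0]],
  [7.2, [-8, 0, 12], [0, 0, 0]],
  [7.2, [-8, 0, 12], [0, 0, 0]],
])

```text
t: 9.33
tcp_pos: [0.499, -0.0589, 0.2577]
tcp_rot: [-2.337, -2.093, 0.004]
wrist_force: [-0.6, 0.6, -0.9]
finger_gap: 0.0718
```

```bash
python3 - <<'E'
from h import *
p,d=snap('side','side9');snap('top','top9')
s=ctrl.get_obs();print({k:np.round(s[k],4) for k in('t','tcp_pos','wrist_force')})
a=cv2.imread('pics/side9.png')[100:320,150:430]
cv2.imwrite('pics/side9c.png',cv2.resize(a,None,fx=2.7,fy=2.7,interpolation=cv2.INTER_CUBIC))
E
```

```text
{'t': np.float64(9.4333), 'tcp_pos': array([ 0.5041, -0.0602,  0.2594]), 'wrist_force': array([ 0.7097,  0.3615, -0.5562])}
```

View pics/side9c.png

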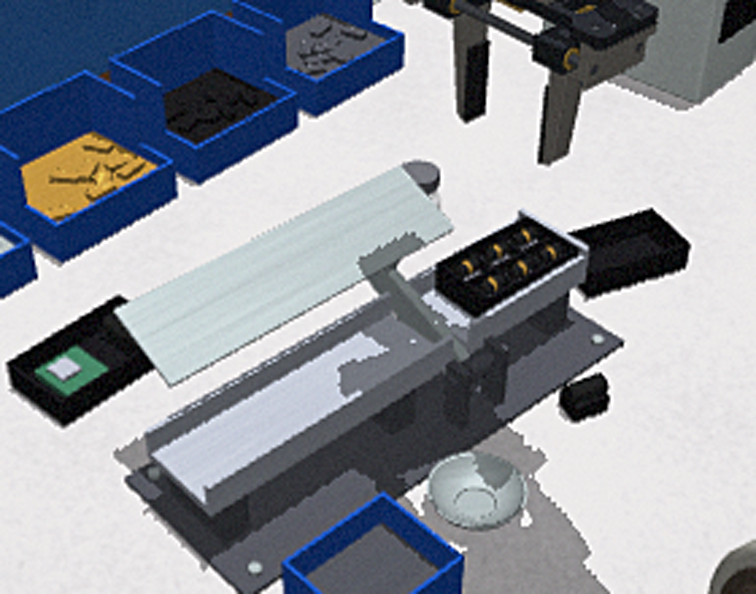

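View pics/top9.png

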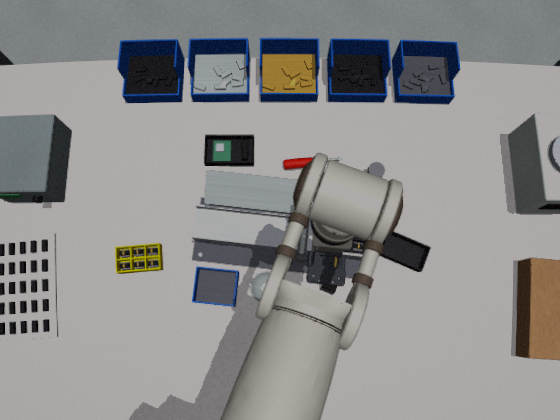

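Gate sprung shut (side crop blade (415,310)) behind the tray (490,265). Moving the arm clear to check the tray from the top.

>>> jog_arm([
  [7.2, [-15, -32, 0], [0, 0, 0]],
  [7.2, [-15, -32, 0], [0, 0, 0]],
  [7.2, [-15, -32, 0], [0, 0, 0]],
  [7.2, [-15, -32, 0], [0, 0, 0]],
  [7.2, [-15, -32, 0], [0, 0, 0]],
  [7.2, [-15, -32, 0], [0, 0, 0]],
  [7.2, [-15, -32, 0], [0, 0, 0]],
  [7.2, [-15, -32, 0], [0, 0, 0]],
])

```text
t: 10.1
tcp_pos: [0.3632, -0.3653, 0.2599]
tcp_rot: [2.338, 2.094, 0.0]
wrist_force: [0.8, -0.4, 0.6]
finger_gap: 0.0718
```

```bash
python3 - <<'E'
from h import *
snap('top','topA');s=ctrl.get_obs();print(s['t'],s['tcp_pos'])
a=cv2.imread('pics/topA.png')[165:285,185:385]; cv2.imwrite('pics/topAc.png',cv2.resize(a,None,fx=4,fy=4,interpolation=cv2.INTER_CUBIC))
E
```

```text
10.15 [ 0.35970694 -0.37149866  0.25964879]
```

View pics/topAc.png

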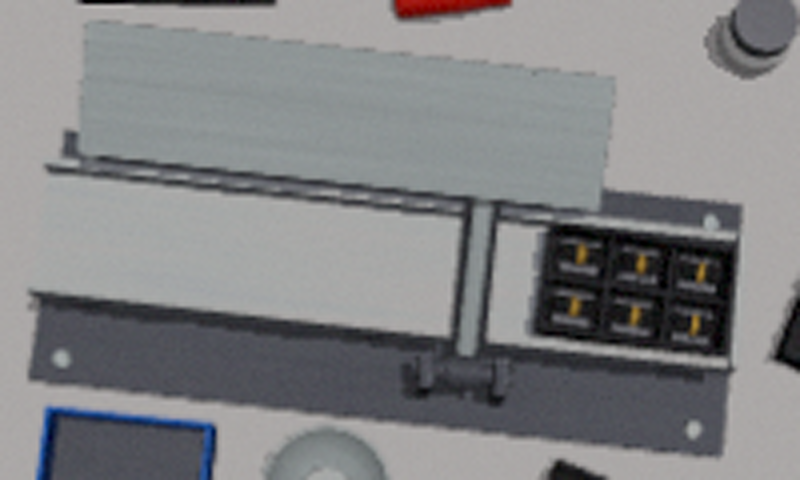

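```bash
python3 - <<'E'
from h import *
th=np.radians(-96.26);R=np.array([[np.cos(th),-np.sin(th)],[np.sin(th),np.cos(th)]]);o=np.array([.5433,-.0321])
U=lambda a:np.array(a,float)/4+[185,165]-0.375
for q in([(200,187),(184,297)],[(550,225),(534,334)]): print(((onz('top',U(q),.09)[:,:2]-o)@R*1e3).round(1))
a=cv2.imread('pics/top0.png').astype(int);b=cv2.imread('pics/topA.png').astype(int)
for n,(x,y) in dict(shell=(229,151),driver=(312,161),jar=(374,173),bin=(216,287),dish=(266,288),module=(329,287),spare=(404,251)).items():
    print(n,np.abs(a-b)[y-15:y+15,x-20:x+20].mean().round(1))
ctrl.hand_in()
E
```

```text
[[-164.9   31.8]
 [-165.9  -33.2]]
[[ 39.1  31.5]
 [ 35.7 -32.8]]
shell 4.2
driver 2.7
jar 2.3
bin 2.5
dish 2.3
module 2.6
spare 4.0
the job is handed in; nothing more can be done
```

I held the gate open with one fingertip on the plate and pushed the loaded black tray with the other until it stalled against the end stop. I then backed off, let the gate spring shut and handed the job in at about 10 s.

**Last checks:**
- **Tray home:** the fingertip stalled at about 27 N, which puts the tray's leading end at chute x ≈ 149 mm (stop at 150). The top view puts its rear at 36–39 mm, against 40 mm when home. That is within the measuring error, and the picture shows no gap at the stop.
- **Gate:** it looks fully shut, with the plate back where it was at the start. While the tray passed, the plate was held at about 70–72 mm, inside the 60–80 mm band, so the blade should have stayed below the floor.
- **Other things:** the bystanders show no change between the first and last pictures, and the arm was clear of everything.

**One disagreement:** the wrist force showed about 58 N while the tray's leading end was around chute x = +15 mm, then dropped back to about 10 N. It probably caught briefly on the cut edge of the channel at the gate slot. I did not see that moment in a picture, so I cannot rule out a brief contact with the gate. Afterwards the tray sat flat and square with all six modules in it.

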